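Drain a tray of ceramic chip packages through the feeder's spring gate

TASK

At the chip-bonding bench, tip all four ceramic packages from the handled steel tray into the blue feeder's hopper, keeping its gate shut, and set the empty tray back down upright on the bench. Then pull the red gate handle out against its spring until its yellow pointer lines up with the white line on the green marker, so that the packages drop into the basket below, and finish while still holding the gate at that line: do not let go. Leave the marker and everything else on the bench where they are.

Things in the scene. Friction and masses are not known exactly. Their poses are not given: they have to be found in the camera images.
- tray: Loose steel sorter tray, 120 mm long (its x), 86 mm wide (its y), 160 g, floor 4 mm thick. Origin: centre of its underside; z up. Walls 24 mm high at the -x end and along both sides; the +x end is open. The surfaces are smooth: pieces start to slide out there at 10 to 22 degrees of tip, and all run off at 40. A black handle bar spans it above its middle.
- tray_handle (a point): Centre of the tray's handle bar, 63 mm above the tray's underside, straight above its middle. The bar runs along the tray's y, is 14 mm thick (tray's x), 22 mm high and has 78 mm of free length between its posts. Same axes as the tray.
- tray_lip (a point): Middle of the open lip's floor edge: 60 mm along the tray's +x from its middle, 4 mm above its underside.
- blank0_center (a point): Centre of white ceramic chip package 0: a block 22 x 22 x 13 mm with a brass-coloured lid, 22 g, loose on the tray's floor.
- blank1_center (a point): Centre of white ceramic chip package 1: a block 22 x 22 x 13 mm with a brass-coloured lid, 22 g, loose on the tray's floor.
- blank2_center (a point): Centre of white ceramic chip package 2: a block 22 x 22 x 13 mm with a brass-coloured lid, 22 g, loose on the tray's floor.
- blank3_center (a point): Centre of white ceramic chip package 3: a block 22 x 22 x 13 mm with a brass-coloured lid, 22 g, loose on the tray's floor.
- feeder: Fixed part feeder: two blue upright cheek plates (145 mm long, 6 mm thick, at y = +-53 mm), an open hopper between them, a spring gate under the hopper and a basket under the gate. Origin: on the bench under the hopper's centre; the gate pulls out along its -x, roughly towards the robot; z up. In front a scale rail, top 50 mm above the bench, runs along x at y = 68 mm, x = -88 to -222 mm.
- hopper_mouth (a point): Centre of the hopper's open mouth, level with its rim, 106 mm above the bench. The mouth is 130 mm (x) by 100 mm (y); its x walls slope down to a throat 50 mm (x) by 100 mm (y), closed by the gate 57 mm above the bench. Same axes as the feeder.
- basket_floor (a point): Centre of the catch basket's floor under the gate, 4 mm above the bench; the basket is 130 mm (x) by 100 mm (y) with clear walls 34 mm high.
- gate: Sliding steel gate of the feeder, kept shut by a spring. It slides along the feeder's -x by 0 to 95 mm; pulling takes 3.5 N at first and 70 N/m more (about 9 N at 80 mm). It springs shut if released. Origin: on its underside below the handle, 53 mm above the bench, at feeder x = -120 mm when shut.
- gate_grip (a point): Point to grip on the gate's red upright handle, 88 mm above the bench; the handle is 16 mm (along the pull, x) by 26 mm (y), its top at 109 mm. When shut its centre is 46 mm clear of the hopper's rim, so open the fingers only part way if they straddle it along x. Same axes as the feeder.
- gate_pointer (a point): Tip of the thin yellow pointer that sticks out sideways (+y) from the foot of the gate's handle, 59 mm from it; it moves with the gate.
- mark_line (a point): White line on the green marker (16 mm long, 8 mm high) on the scale rail, clamped stiffly 60 to 80 mm beyond the shut pointer along the feeder's -x; the distance varies. The gate is at the line when pointer and line have the same x in the feeder's frame. The throat is then fully open. Same axes as the feeder.
- spool: Bystander: small brass wire spool, 56 mm diameter, 30 mm high. Origin on its underside; leave it alone.
- bottle: Bystander: white dispensing bottle, 56 mm diameter, 130 mm high. Origin on its underside; leave it alone.
- jar: Bystander: amber glass jar, 48 mm diameter, 55 mm high. Origin on its underside; leave it alone.
- driver: Bystander: screwdriver with a yellow handle lying on the bench, 150 mm long. Origin on its underside; leave it alone.
- chipbox: Bystander: flat black chip box, 72 x 72 x 18 mm. Origin on its underside; leave it alone.
- beaker: Bystander: small steel beaker, 52 mm diameter, 60 mm high. Origin on its underside; leave it alone.
Things that resemble listed ones, but are neither listed nor needed, are in the scene too. Leave any orange look-alike of the tray alone.

How it is judged:
By the outcome, as a careful person would: the job done as asked, in the order asked, and still so for the second after the job is handed in, while the arm keeps its last pose, push and grip.
It also fails if it takes over 72 s, if anything falls off the work surface, if the arm or the gripper's body presses on something with over 40 N, if the wrist force passes 120 N, or if a joint passes its speed limit or range.

ROBOT

A 7-joint arm with a two-finger parallel gripper is mounted at the origin on the work surface. World frame = base frame: x ahead of the robot, y to its left, z up, the work surface at z = 0. Lengths are in m, angles in rad, forces in N, time in s.
With the tool pointing down it reaches from about 0.35 to 0.9 m from the base axis. Payload 19.9 kg.
Tool frame: the origin (TCP) lies on the centre line of the jaws, within the pads' length; the fingertips stand bot.tcp_to_tips ahead of it and the grasp point (between the pads) is the TCP (bot.tcp_to_tips is the distance from the TCP to the fingertips, in m); z points along the fingers, y is the direction in which the jaws open and shut (so a half turn about z gives the same grasp; the last joint's range is limited). The gripper opens to 94 mm and grips with 3 to 60 N. Pads are 16 mm wide; open, the fingers measure 119 mm over their backs; the gripper's body (75 mm by 177 mm) begins 78 mm behind the grasp point.
Start: joints at [1.147, 0.417, -0.01, 1.614, 0.005, 1.111, -0.053], TCP at [0.233, -0.58, 0.224] pointing down, gripper open.
Joint ranges: [-2.81, 2.81], [-0.39, 2.02], [-1.27, 1.25], [0.06, 2.57], [-1.19, 4.33], [0.19, 2], [-2.82, 2.82]. Speed limits (rad/s): [1.89, 1.89, 2.39, 2.39, 3.01, 3.01, 3.01].

INTERFACE

Orientations are given as a unit quaternion [w, x, y, z].
In Python, from workcell import telemetry, get_image, bot, find_in, pinpoint gives the robot as it stands.
- The arm moves only by the shell command python3 -m crank 'ROWS' [FORCE]. ROWS is JSON, a list of rows, each a list of 3 entries, a list of its own where there are three numbers: the finger opening in cm, from 0 to 9.4, then the shift along the tool's x, y, z in cm, then the turn, a rotation vector about the tool's x, y, z in degrees. A call has 1 to 12 rows; each row is the pose to reach, as a shift and turn from the pose commanded when the call began, along the tool's axes at that moment; what a row does not reach only later rows make up. A row lasts 1/12 s, in which the tool goes at most 41.7 mm and 7.16 degrees, less where a joint would pass 70% of its speed; a pose out of reach is approached as far as the arm can. A call with a gripper value outside its range is refused whole. The fingers move at their own pace and stop on an object; FORCE is the grip in N (left out, the last holds). Time passes only in rows, so rows that repeat a pose let the fingers close. It gives the time, the measured TCP pose, the force and the opening at its end, in the units of the state.
- telemetry.state(): the state, without advancing time (a new reading comes with each control period).
- get_image(name): name is "side" or "top" or "wrist"; returns a dict with "color" (384x512x3 uint8, blue, green, red), "fx", "fy", "cx", "cy" (pixels), "R" (3x3) and "t" (3): a world point X has camera coordinates R X + t. Camera axes: x right, y down, z forward; pixel columns grow to the right and rows downward; lengths in m; the calibration is good to about 2 mm. A picture is of the moment at which its call begins. There is no depth.
- bot.sign_off(): hands the job in, once; it reports no verdict.
Trained networks look in the newest picture that a camera, given by its name, has taken for a name from the list of things; names that differ only in an ending like _2 or _b are one class to them, and where a whole thing is asked for, a point or a joint stands for the part that bears it (a point fixed in the world has none). Each returns a list of dicts, best first, with "conf" (0 to 1); they miss things now and then, are a little off and sometimes report something else, mostly with a low value. They report only what shows in the picture. A call takes as long as a camera call. They do not tell look-alikes from the thing itself.
- find_in(camera, label): "box" ([left, top, right, bottom] in pixels, round what is visible of it).
- pinpoint(camera, label): "at" ([column, row] in pixels: a listed point, or the origin of a listed thing).
The state is a dict: "clock": time; "q": joint angles; "joint_vel": joint speeds; "joint_efforts": joint torques, N m; "ee_pos": TCP position; "tool_rot": TCP orientation; "force": force on the tool from outside, world axes, zero at the start; "torque": the same for the moment, N m; "opening": finger opening in m.
Only numpy, scipy, OpenCV 4.12 (cv2) and the standard library are available. Lean on these libraries where they do the work, as an engineer would, in place of code of your own. Each camera call takes 0.05 s, during which the arm holds its last target. There are 200 camera calls.

## Working session

There is one attempt and no reset: what is moved stays moved. The work goes in short steps, Python scripts to look and compute and a shell command to move; the robot and the scene stay as the last step left them, time stands still between calls to the robot, and variables do not carry over. Pictures are saved under pics/ and viewed, about 8 in all and at most 12, crops included, and the job is handed in when it is done.

```bash
mkdir -p pics; ls; cat > h.py <<'E'
import numpy as np, cv2
from scipy.spatial.transform import Rotation as Rn
from workcell import telemetry, get_image, bot, find_in, pinpoint
def ray(im,p):
    x=np.array([(p[0]-im['cx'])/im['fx'],(p[1]-im['cy'])/im['fy'],1.])
    R=np.array(im['R']);t=np.array(im['t']); return -R.T@t, R.T@x
def onz(im,p,z):
    c,d=ray(im,p); return c+d*(z-c[2])/d[2]
def proj(im,X):
    c=np.array(im['R'])@np.array(X)+np.array(im['t']); return [im['fx']*c[0]/c[2]+im['cx'],im['fy']*c[1]/c[2]+im['cy']]
def tri(obs):
    A=np.zeros((3,3));b=np.zeros(3)
    for im,p in obs:
        c,d=ray(im,p);d=d/np.linalg.norm(d);P=np.eye(3)-np.outer(d,d);A+=P;b+=P@c
    return np.linalg.solve(A,b)
def pose():
    s=telemetry.state();q=s['tool_rot'];return np.array(s['ee_pos']),Rn.from_quat([q[1],q[2],q[3],q[0]]),s
E
python3 - <<'E'
from h import *
np.set_printoptions(precision=4,suppress=True)
p,R,s=pose();print(p,R.as_matrix(),bot.tcp_to_tips,s['clock'],s['force'])
ims={}
for c in ['side','top']:
    ims[c]=im=get_image(c);cv2.imwrite(f'pics/{c}0.png',im['color'])
    print(c,'cam at',-np.array(im['R']).T@im['t'])
    for l in ['tray','feeder','spool','bottle','jar','driver','chipbox','beaker']:
        print(l,[(np.round(b['box']).tolist(),round(b['conf'],2)) for b in find_in(c,l)][:3])
    for l,z in dict(tray_handle=.063,tray_lip=.004,blank0_center=.0105,hopper_mouth=.106,basket_floor=.004,gate_grip=.088,gate_pointer=.055,mark_line=.058,feeder=0).items():
        print(l,[(np.round(b['at']).tolist(),round(b['conf'],2),onz(im,b['at'],z)) for b in pinpoint(c,l)][:5])
E
```

```text
pics
[ 0.2327 -0.5797  0.2238] [[ 0.928   0.3726 -0.0005]
 [ 0.3726 -0.928   0.0011]
 [-0.0001 -0.0012 -1.    ]] 0.019 0.0 [-0.527   0.3506 -0.1229]
side cam at [0.6301 1.3581 1.1808]
tray [([294.0, 220.0, 340.0, 259.0], 0.62), ([281.0, 187.0, 318.0, 220.0], 0.6)]
feeder [([210.0, 149.0, 288.0, 194.0], 0.59)]
spool [([271.0, 134.0, 285.0, 146.0], 0.45)]
bottle [([210.0, 273.0, 235.0, 310.0], 0.83), ([206.0, 148.0, 284.0, 192.0], 0.53)]
jar [([187.0, 236.0, 200.0, 253.0], 0.6)]
driver [([288.0, 292.0, 322.0, 312.0], 0.49)]
chipbox [([232.0, 132.0, 246.0, 149.0], 0.66), ([219.0, 150.0, 258.0, 170.0], 0.62)]
beaker [([194.0, 207.0, 204.0, 226.0], 0.75)]
tray_handle [([297.0, 191.0], 0.96, array([0.3991, 0.0035, 0.063 ])), ([265.0, 237.0], 0.93, array([0.5344, 0.2255, 0.063 ])), ([320.0, 233.0], 0.59, array([0.3559, 0.2216, 0.063 ]))]
tray_lip [([279.0, 206.0], 0.89, array([0.4641, 0.009 , 0.004 ])), ([335.0, 246.0], 0.83, array([0.3014, 0.2275, 0.004 ])), ([261.0, 241.0], 0.64, array([0.5454, 0.1801, 0.004 ]))]
blank0_center [([276.0, 255.0], 0.63, array([0.503 , 0.2545, 0.0105]))]
hopp
[... 1144 characters left out ...]
 , 0.063 ]))]
tray_lip [([196.0, 200.0], 0.97, array([0.5479, 0.1885, 0.004 ])), ([251.0, 229.0], 0.94, array([0.4633, 0.0237, 0.004 ])), ([178.0, 281.0], 0.56, array([0.3079, 0.2355, 0.004 ]))]
blank0_center [([168.0, 214.0], 0.46, array([0.5041, 0.2672, 0.0105]))]
hopper_mouth [([328.0, 161.0], 0.95, array([ 0.6567, -0.184 ,  0.106 ]))]
basket_floor []
gate_grip [([323.0, 206.0], 0.67, array([ 0.5333, -0.1739,  0.088 ]))]
gate_pointer [([301.0, 205.0], 0.77, array([ 0.5356, -0.1173,  0.055 ])), ([319.0, 168.0], 0.56, array([ 0.6418, -0.1678,  0.055 ]))]
mark_line [([300.0, 229.0], 0.55, array([ 0.4673, -0.1141,  0.058 ]))]
feeder [([319.0, 168.0], 0.79, array([ 0.6496, -0.18  ,  0.    ]))]
```

```bash
python3 - <<'E'
import cv2
a=cv2.imread('pics/top0.png')[100:320,80:430]
cv2.imwrite('pics/v1.png',cv2.resize(a,None,fx=2.28,fy=2.28,interpolation=cv2.INTER_CUBIC))
a=cv2.imread('pics/side0.png')[120:325,170:360]
cv2.imwrite('pics/v2.png',cv2.resize(a,None,fx=2.9,fy=2.9,interpolation=cv2.INTER_CUBIC))
E
```

```text
(no output)
```

View pics/v1.png

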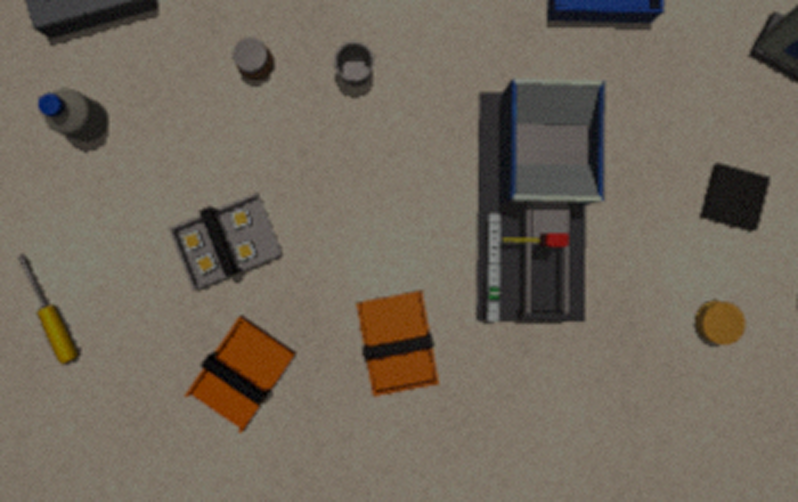

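View pics/v2.png

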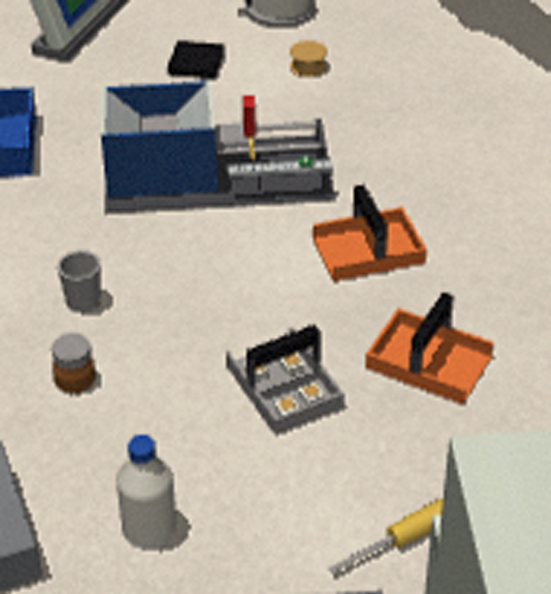

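The top view (v1) shows the steel tray at about crop pixel (225,243), holding four packages with its open lip towards −y. The two orange look-alikes are near (240,375) and (397,343). The feeder's hopper is at (555,140), the red handle at (557,240) and the green marker at (495,293). The side view (v2) agrees. Next I move above the tray.

```bash
python3 -m crank '[[9.4,[57.5,-64.1,-6],[0,0,0]],[9.4,[57.5,-64.1,-6],[0,0,0]],[9.4,[57.5,-64.1,-6],[0,0,0]],[9.4,[57.5,-64.1,-6],[0,0,0]],[9.4,[57.5,-64.1,-6],[0,0,0]],[9.4,[57.5,-64.1,-6],[0,0,0]],[9.4,[57.5,-64.1,-6],[0,0,0]],[9.4,[57.5,-64.1,-6],[0,0,0]],[9.4,[57.5,-64.1,-6],[0,0,0]],[9.4,[57.5,-64.1,-6],[0,0,0]],[9.4,[57.5,-64.1,-6],[0,0,0]],[9.4,[57.5,-64.1,-6],[0,0,0]]]'
```

```text
clock: 2.8
ee_pos: [0.4038, -0.1093, 0.2597]
tool_rot: [0.0, 0.982, 0.19, 0.0]
force: [1.2, -0.7, 0.4]
opening: 0.0943
```

```bash
python3 -m crank '[[9.4,[24.1,-26.7,0],[0,0,3]],[9.4,[24.1,-26.7,0],[0,0,3]],[9.4,[24.1,-26.7,0],[0,0,3]],[9.4,[24.1,-26.7,0],[0,0,3]],[9.4,[24.1,-26.7,0],[0,0,3]],[9.4,[24.1,-26.7,0],[0,0,3]],[9.4,[24.1,-26.7,0],[0,0,3]],[9.4,[24.1,-26.7,0],[0,0,3]],[9.4,[24.1,-26.7,0],[0,0,3]],[9.4,[24.1,-26.7,0],[0,0,3]],[9.4,[24.1,-26.7,0],[0,0,3]]]'
python3 - <<'E'
from h import *
np.set_printoptions(precision=4,suppress=True)
p,R,s=pose();print(p,R.as_matrix(),s['q'])
im=get_image('wrist');cv2.imwrite('pics/w1.png',im['color'])
print(-np.array(im['R']).T@im['t'])
for l,z in dict(tray_handle=.063,tray_lip=.004,tray=0,blank0_center=.0105).items():
    print(l,[(np.round(b['at']).tolist(),round(b['conf'],2),onz(im,b['at'],z)) for b in pinpoint('wrist',l)][:5])
E
```

```text
clock: 3.72
ee_pos: [0.5275, 0.2277, 0.2587]
tool_rot: [-0.0, 0.986, 0.165, -0.0]
force: [-0.1, -0.3, -0.1]
opening: 0.0938
[0.5275 0.2277 0.2587] [[ 0.9455  0.3257 -0.0011]
 [ 0.3257 -0.9455  0.0007]
 [-0.0008 -0.001  -1.    ]] [ 0.0535  0.3615 -0.6509  1.6856  0.2332  1.1742 -1.8961]
[0.6015 0.2526 0.4193]
tray_handle [([229.0, 286.0], 0.78, array([0.3609, 0.2134, 0.063 ])), ([254.0, 164.0], 0.74, array([0.5315, 0.2345, 0.063 ])), ([436.0, 27.0], 0.32, array([0.7351, 0.0982, 0.063 ]))]
tray_lip [([201.0, 284.0], 0.93, array([0.3112, 0.2495, 0.004 ])), ([294.0, 157.0], 0.76, array([0.5475, 0.1819, 0.004 ])), ([222.0, 150.0], 0.33, array([0.5245, 0.28  , 0.004 ]))]
tray [([236.0, 264.0], 0.92, array([0.3604, 0.2079, 0.    ])), ([249.0, 161.0], 0.89, array([0.5209, 0.2392, 0.    ]))]
blank0_center [([231.0, 171.0], 0.83, array([0.502 , 0.2589, 0.0105]))]
```

View pics/w1.png

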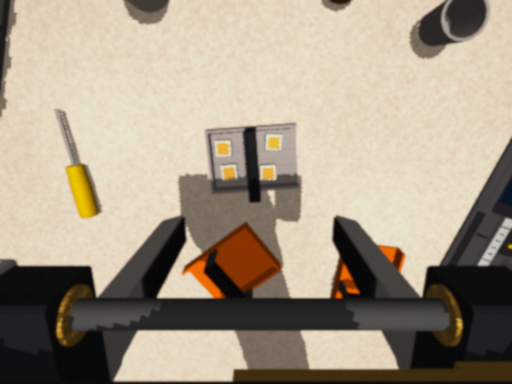

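The wrist view shows the steel tray with its bar running from (250,128) to (254,198), four packages, and the lip to the right. I'll measure the bar precisely.

```bash
python3 - <<'E'
from h import *
np.set_printoptions(precision=4,suppress=True)
im=get_image('wrist');g=im['color'].max(2)
m=np.zeros_like(g);m[122:206,236:272]=(g[122:206,236:272]<45)*1
n,lab,st,c=cv2.connectedComponentsWithStats(m);print(st[1:],c[1:])
k=1+np.argmax(st[1:,4]);ys,xs=np.where(lab==k)
(cx,cy),(w,h),a=cv2.minAreaRect(np.stack([xs,ys],1).astype(np.float32));print(cx,cy,w,h,a)
mid=[]
for y in range(ys.min()+4,ys.max()-3): mid.append([xs[ys==y].mean(),y])
mid=np.array(mid);f=np.polyfit(mid[:,1],mid[:,0],1)
A=onz(im,[np.polyval(f,ys.min()),ys.min()],.074);B=onz(im,[np.polyval(f,ys.max()),ys.max()],.074)
d=A-B;print(A,B,(A+B)/2,np.linalg.norm(d),np.degrees(np.arctan2(d[1],d[0])))
# tray outline corners long edges at wall top
for p in ([207,130],[295,124],[213,192],[299,187]): print(onz(im,p,.024))
E
```

```text
[[242 128  17  74 760]] [[249.3658 165.1329]]
248.81837463378906 164.28054809570312 73.1929931640625 13.026162147521973 83.11827850341797
[0.5703 0.2542 0.074 ] [0.4904 0.2198 0.074 ] [0.5304 0.237  0.074 ] 0.0869786495623621 23.253536358731406
[0.5472 0.3018 0.024 ]
[0.5909 0.1966 0.024 ]
[0.4693 0.2708 0.024 ]
[0.5137 0.1619 0.024 ]
```

```bash
python3 -m crank '[[6,[0.45,-0.5,8],[0,0,-3.8]],[6,[0.45,-0.5,12],[0,0,-3.8]],[6,[0.45,-0.5,16],[0,0,-3.8]],[6,[0.45,-0.5,19.4],[0,0,-3.8]],[6,[0.45,-0.5,19.4],[0,0,-3.8]],[0,[0.45,-0.5,19.4],[0,0,-3.8]],[0,[0.45,-0.5,19.4],[0,0,-3.8]],[0,[0.45,-0.5,19.4],[0,0,-3.8]],[0,[0.45,-0.5,19.4],[0,0,-3.8]],[0,[0.45,-0.5,19.4],[0,0,-3.8]],[0,[0.45,-0.5,19.4],[0,0,-3.8]]]' 45
python3 - <<'E'
from h import *
np.set_printoptions(precision=4,suppress=True)
p,R,s=pose();print(p,R.as_matrix(),s['q'])
E
```

```text
clock: 4.93
ee_pos: [0.5311, 0.2325, 0.0666]
tool_rot: [-0.0, 0.981, 0.196, 0.001]
force: [-0.3, -0.2, -0.0]
opening: 0.0236
[0.5311 0.2325 0.0666] [[ 0.9228  0.3852  0.002 ]
 [ 0.3852 -0.9228  0.0006]
 [ 0.0021  0.0003 -1.    ]] [-0.0348  0.5994 -0.5626  1.8338  0.4218  0.8274 -1.9844]
```

```bash
python3 -m crank '[[0,[0,0,0],[0,0,0]],[0,[0,0,0],[0,0,0]],[0,[0,0,0],[0,0,0]],[0,[0,0,0],[0,0,0]],[0,[0,0,-1],[0,0,0]],[0,[0,0,-3],[0,0,0]],[0,[0,0,-5],[0,0,0]],[0,[0,0,-7],[0,0,0]],[0,[0,0,-9],[0,0,0]],[0,[0,0,-11],[0,0,0]],[0,[0,0,-12],[0,0,0]],[0,[0,0,-12],[0,0,0]]]' 45
python3 - <<'E'
from h import *
np.set_printoptions(precision=4,suppress=True)
p,R,s=pose();print(p,R.as_matrix(),s['q'])
ims={c:get_image(c) for c in ['side','top']}
for l in ['hopper_mouth','gate_grip','gate_pointer','mark_line','feeder','basket_floor']:
    o={c:[(b['at'],b['conf']) for b in pinpoint(c,l)] for c in ims}
    print(l,{c:(np.round(v[0][0],1),round(v[0][1],2)) for c,v in o.items() if v}, tri([(ims[c],v[0][0]) for c,v in o.items()]) if all(o.values()) else '')
cv2.imwrite('pics/t2.png',ims['top']['color'])
a=ims['top']['color'][120:250,270:360];b=ims['side']['color'][130:230,200:330]
cv2.imwrite('pics/v3.png',np.hstack([cv2.resize(a,(400,578)),cv2.resize(b,(400,578))]))
E
```

```text
clock: 5.93
ee_pos: [0.5312, 0.2328, 0.1875]
tool_rot: [-0.0, 0.98, 0.197, 0.002]
force: [0.5, 0.3, -2.2]
opening: 0.0133
[0.5312 0.2328 0.1875] [[ 0.9227  0.3854  0.0029]
 [ 0.3854 -0.9228  0.0009]
 [ 0.0031  0.0003 -1.    ]] [ 0.0304  0.4449 -0.6402  1.7517  0.3033  1.0421 -1.8924]
hopper_mouth {'side': (array([223.9, 156.6]), 0.96), 'top': (array([325.6, 162.6]), 0.55)} [ 0.6533 -0.177   0.1049]
gate_grip {'top': (array([323.1, 205.6]), 0.96)} 
gate_pointer {'side': (array([268.9, 231.5]), 0.41), 'top': (array([298.9, 205.7]), 0.82)} [ 0.5117 -0.1531 -0.2734]
mark_line {'top': (array([300.4, 228.1]), 0.44)} 
feeder {'side': (array([226.1, 179.9]), 0.93), 'top': (array([318.1, 165.9]), 0.61)} [ 0.6541 -0.177  -0.006 ]
basket_floor {'side': (array([224.2, 175.8]), 0.65)}
```

View pics/v3.png

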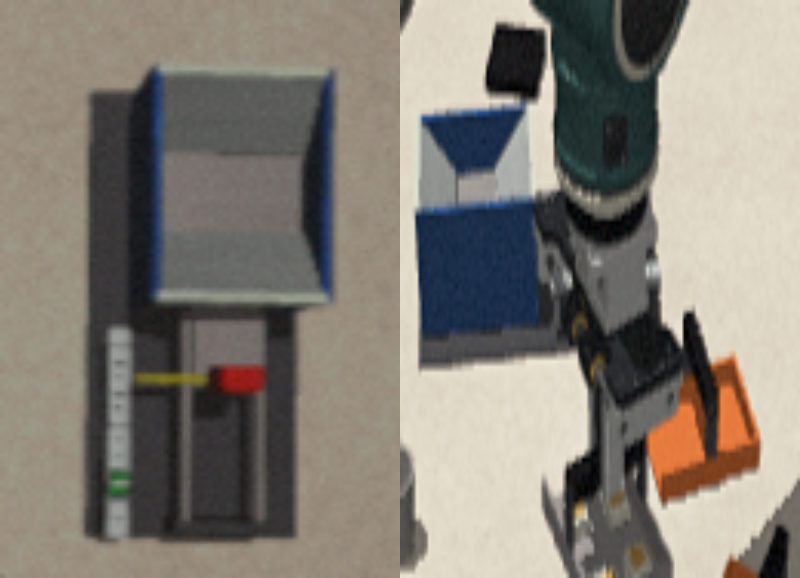

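The top view (left) shows the hopper mouth spanning (155,70)–(333,303), the pointer tip at (137,378) and the marker at (118,484). The side view (right) shows the tray held level with its packages aboard. I'll carry it smoothly to the hopper.

```bash
python3 -m crank '[[0,[0,1.5,-0.5],[0,0,1.5]],[0,[-0.2,4.5,-1],[0,0,4]],[0,[-0.4,8.5,-1.5],[0,0,7]],[0,[-0.6,12.5,-2],[0,0,10]],[0,[-0.8,16.5,-2],[0,0,13]],[0,[-1,20.5,-2],[0,0,16]],[0,[-1.1,24,-2],[0,0,18.5]],[0,[-1.2,27,-2],[0,0,20.5]],[0,[-1.3,29.5,-2],[0,0,22]],[0,[-1.3,31.5,-2],[0,0,23]],[0,[-1.3,32.8,-2],[0,0,23.7]],[0,[-1.3,33.5,-2],[0,0,24]]]'
python3 - <<'E'
from h import *
np.set_printoptions(precision=4,suppress=True)
im=get_image('top')
t2=cv2.imread('pics/t2.png')
C=[onz(im,[270+a/4.444,120+b/4.446],.106) for a,b in ([155,68],[333,72],[330,303],[152,297])]
print(np.array(C),np.mean(C,0))
f=lambda a,b,z:onz(im,[270+a/4.444,120+b/4.446],z)
print('rail',f(120,328,.05),f(117,538,.05),'ptr',f(137,378,.057),'mark',f(118,484,.058))
p,R,s=pose();print(p,R.as_matrix(),s['q'])
w=get_image('wrist');cv2.imwrite('pics/v4.png',np.hstack([cv2.resize(im['color'][100:280,240:400],(400,450)),cv2.resize(w['color'],(400,450))]))
E
```

```text
clock: 7.63
ee_pos: [0.648, -0.0833, 0.205]
tool_rot: [0.0, 1.0, -0.013, -0.0]
force: [0.5, 0.6, -3.4]
opening: 0.0138
[[ 0.726  -0.1192  0.106 ]
 [ 0.7257 -0.2295  0.106 ]
 [ 0.5829 -0.2282  0.106 ]
 [ 0.5848 -0.1187  0.106 ]] [ 0.6548 -0.1739  0.106 ]
rail [ 0.5679 -0.1065  0.05  ] [ 0.4332 -0.1059  0.05  ] ptr [ 0.5358 -0.1168  0.057 ] mark [ 0.4681 -0.1052  0.058 ]
[ 0.6481 -0.0835  0.205 ] [[ 0.9997 -0.0251 -0.0002]
 [-0.0251 -0.9997 -0.0001]
 [-0.0002  0.0002 -1.    ]] [ 0.4008  0.5239 -0.4521  1.544   0.2442  1.1302 -1.6991]
```

View pics/v4.png

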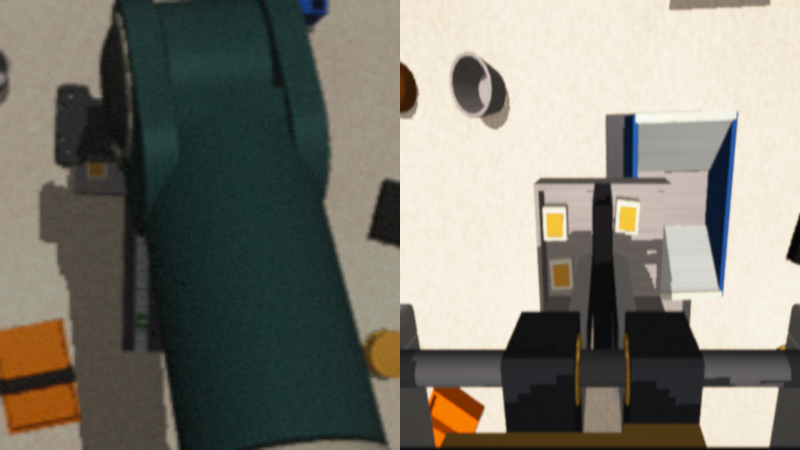

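The wrist view shows the level tray with packages aboard and its lip just over the near cheek of the hopper. The feeder origin works out to about (0.655, −0.174) with yaw near 0. I'll tip slowly about the lip.

```bash
python3 -m crank '[[0,[0.3,0.3,0],[0,0,0]],[0,[0.7,0.65,0],[0,0,0]],[0,[0.7,0.9,0],[3,0,0]],[0,[0.7,1.2,0],[5,0,0]],[0,[0.7,1.5,0.1],[7.5,0,0]],[0,[0.7,1.8,0.25],[10,0,0]],[0,[0.7,2.1,0.45],[12.5,0,0]],[0,[0.7,2.45,0.65],[15,0,0]],[0,[0.7,2.8,0.75],[17.5,0,0]],[0,[0.7,3.1,0.8],[20,0,0]],[0,[0.7,3.1,0.8],[20,0,0]],[0,[0.7,3.1,0.8],[20,0,0]]]'
python3 - <<'E'
from h import *
np.set_printoptions(precision=4,suppress=True)
p,R,s=pose();print(p,R.as_matrix(),s['q'])
E
```

```text
clock: 8.73
ee_pos: [0.6539, -0.113, 0.1969]
tool_rot: [-0.173, 0.985, -0.012, 0.002]
force: [0.8, 0.3, -2.7]
opening: 0.0135
[ 0.6539 -0.113   0.1969] [[ 0.9997 -0.0221  0.0076]
 [-0.0233 -0.9397  0.3413]
 [-0.0004 -0.3413 -0.9399]] [ 0.6524  0.6339 -0.561   1.4683 -0.0256  1.1717 -1.4088]
```

```bash
python3 -m crank '[[0,[0,0.3,-0.25],[2.5,0,0]],[0,[0,0.62,-0.5],[5,0,0]],[0,[0,0.9,-0.7],[7.5,0,0]],[0,[0,1.2,-0.9],[10,0,0]],[0,[0,1.55,-1.1],[12.5,0,0]],[0,[0,1.85,-1.3],[15,0,0]],[0,[0,2.2,-1.5],[17.5,0,0]],[0,[0,2.5,-1.65],[20,0,0]],[0,[0,2.85,-1.8],[22.5,0,0]],[0,[0,3.2,-1.95],[25,0,0]],[0,[0,3.2,-1.95],[25,0,0]],[0,[0,3.2,-1.95],[25,0,0]]]'
python3 - <<'E'
from h import *
np.set_printoptions(precision=4,suppress=True)
p,R,s=pose();print(p,R.as_matrix(),s['q'],s['force'])
im=get_image('side');w=get_image('wrist')
cv2.imwrite('pics/v5.png',np.hstack([cv2.resize(im['color'][110:230,180:320],(400,343),interpolation=cv2.INTER_CUBIC),cv2.resize(w['color'],(400,343))]))
E
```

```text
clock: 9.73
ee_pos: [0.6529, -0.1502, 0.2038]
tool_rot: [-0.383, 0.924, -0.011, 0.004]
force: [0.1, 0.2, -1.7]
opening: 0.0134
[ 0.6529 -0.1502  0.2038] [[ 0.9997 -0.0179  0.0164]
 [-0.0243 -0.7061  0.7077]
 [-0.0011 -0.7079 -0.7063]] [ 0.8721  0.8382 -0.6699  1.3304 -0.2702  1.3645 -1.1844] [ 0.0519  0.1733 -1.6923]
```

View pics/v5.png

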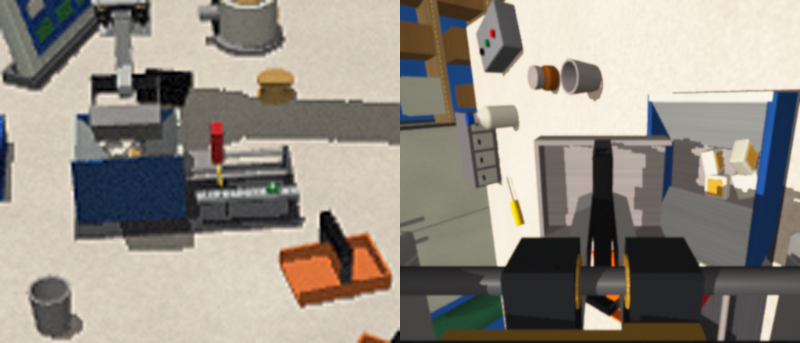

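Three packages are clearly in the hopper; the fourth is not in view yet. The wrist force has dropped to about the empty tray's weight. I'll level the tray and check.

```bash
python3 -m crank '[[0,[0,-0.6,0.5],[-5,0,0]],[0,[0,-1.3,1.1],[-11,0,0]],[0,[0,-2,1.7],[-17,0,0]],[0,[0,-2.7,2.3],[-23,0,0]],[0,[0,-3.4,2.9],[-29,0,0]],[0,[0,-4.1,3.4],[-35,0,0]],[0,[0,-4.8,4],[-40,0,0]],[0,[0,-5.4,4.5],[-45,0,0]],[0,[0,-5.4,4.5],[-45,0,0]]]'
python3 - <<'E'
from h import *
np.set_printoptions(precision=4,suppress=True)
p,R,s=pose();print(p,R.as_matrix(),s['force'])
w=get_image('wrist')
print([(np.round(b['at']),round(b['conf'],2)) for b in pinpoint('wrist','blank0_center')])
cv2.imwrite('pics/v6.png',cv2.resize(w['color'][60:320,100:400],(600,520)))
E
```

```text
clock: 10.58
ee_pos: [0.6551, -0.0716, 0.2131]
tool_rot: [0.002, 1.0, -0.006, 0.002]
force: [0.4, 1.4, -1.4]
opening: 0.0138
[ 0.6551 -0.0716  0.2131] [[ 0.9999 -0.0128  0.0032]
 [-0.0128 -0.9999 -0.0036]
 [ 0.0032  0.0036 -1.    ]] [ 0.4303  1.3784 -1.4018]
[(array([360., 185.]), 0.57)]
```

View pics/v6.png

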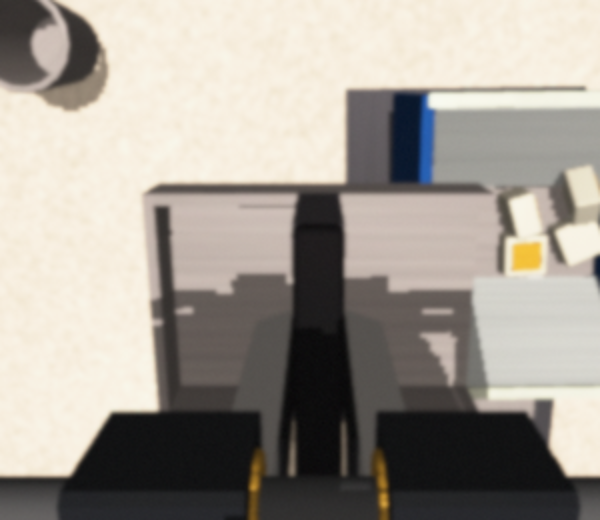

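The tray is empty and all four packages lie in the hopper at around (525–590,190–260). Now I set the tray back on the bench.

```bash
python3 -m crank '[[0,[-0.8,-2,-0.5],[0,0,0]],[0,[-2.4,-5.5,-0.5],[0,0,0]],[0,[-4,-9.5,-0.5],[0,0,0]],[0,[-5.6,-13.3,-0.5],[0,0,0]],[0,[-7.2,-17.1,-0.5],[0,0,0]],[0,[-8.8,-20.9,0],[0,0,0]],[0,[-10.4,-24.5,1],[0,0,0]],[0,[-12,-28,3],[0,0,0]],[0,[-12.9,-29.8,6],[0,0,0]],[0,[-12.9,-29.8,9],[0,0,0]],[0,[-12.9,-29.8,11.5],[0,0,0]],[0,[-12.9,-29.8,12.5],[0,0,0]]]'
python3 - <<'E'
from h import *
np.set_printoptions(precision=4,suppress=True)
p,R,s=pose();print(p,R.as_matrix(),s['force'])
E
```

```text
clock: 11.68
ee_pos: [0.5313, 0.2202, 0.0829]
tool_rot: [0.0, 1.0, -0.012, -0.002]
force: [-1.4, 0.4, -2.2]
opening: 0.0133
[0.5313 0.2202 0.0829] [[ 0.9997 -0.024  -0.0038]
 [-0.024  -0.9997 -0.0007]
 [-0.0038  0.0008 -1.    ]] [-1.4008  0.4125 -2.1616]
```

```bash
python3 -m crank '[[0,[0,0,0],[0,0,0]],[0,[0,0,0.5],[0,0,0]],[0,[0,0,0.9],[0,0,0]],[0,[0,0,1.2],[0,0,0]],[0,[0,0,1.4],[0,0,0]],[0,[0,0,1.4],[0,0,0]]]'; python3 -c "
from h import *
print(pose()[2]['ee_pos'])"
```

```text
clock: 12.18
ee_pos: [0.5327, 0.2212, 0.0721]
tool_rot: [-0.0, 1.0, -0.012, 0.0]
force: [-0.8, 0.8, -2.2]
opening: 0.0136
[0.5326722  0.22124709 0.07211366]
```

```bash
python3 -m crank '[[0,[0,0,0.2],[0,0,0]],[0,[0,0,0.35],[0,0,0]],[0,[0,0,0.5],[0,0,0]],[0,[0,0,0.55],[0,0,0]],[0,[0,0,0.55],[0,0,0]]]'; python3 -c "
from h import *
print(pose()[2]['ee_pos'],pose()[2]['force'])"
```

```text
clock: 12.6
ee_pos: [0.5325, 0.2213, 0.0663]
tool_rot: [-0.0, 1.0, -0.012, -0.0]
force: [0.2, 0.5, -1.5]
opening: 0.0135
[0.53246144 0.2213202  0.06631765] [ 0.15058157  0.49495986 -1.48444042]
```

```bash
python3 -m crank '[[0,[0,0,0.1],[0,0,0]],[0,[0,0,0.2],[0,0,0]],[0,[0,0,0.2],[0,0,0]]]'; python3 -c "
from h import *
print(pose()[2]['ee_pos'],pose()[2]['force'])"
```

```text
clock: 12.85
ee_pos: [0.5326, 0.2214, 0.0659]
tool_rot: [0.0, 1.0, -0.012, 0.0]
force: [-10.9, -5.4, 26.6]
opening: 0.0136
[0.53263205 0.22139444 0.06585362] [-10.94260651  -5.43470782  26.6298182 ]
```

```bash
python3 -m crank '[[0,[0,0,-0.15],[0,0,0]],[5,[0,0,-0.15],[0,0,0]],[5,[0,0,-0.15],[0,0,0]],[5,[0,0,-0.15],[0,0,0]],[5,[0,0,-0.15],[0,0,0]],[5,[0,0,-0.15],[0,0,0]],[5,[0,0,-0.15],[0,0,0]],[5,[0,0,-3],[0,0,0]],[5,[0,0,-7],[0,0,0]],[5,[0,0,-11],[0,0,0]],[5,[0,0,-14],[0,0,0]],[5,[0,0,-14],[0,0,0]]]' 
python3 - <<'E'
from h import *
np.set_printoptions(precision=4,suppress=True)
p,R,s=pose();print(p,R.as_matrix(),s['q'],s['force'])
ims={c:get_image(c) for c in ['side','top']}
for l in ['gate_grip','gate_pointer','mark_line','hopper_mouth','tray_lip','tray_handle']:
    o={c:[(b['at'],b['conf']) for b in pinpoint(c,l)] for c in ims}
    print(l,{c:(np.round(v[0][0],1),round(v[0][1],2)) for c,v in o.items() if v}, tri([(ims[c],v[0][0]) for c,v in o.items()]) if all(o.values()) else '')
np.save('pics/top.npy',ims['top']['color'])
E
```

```text
clock: 13.85
ee_pos: [0.5346, 0.2226, 0.2105]
tool_rot: [-0.001, 1.0, -0.011, 0.004]
force: [0.5, 1.1, 0.5]
opening: 0.0499
[0.5346 0.2226 0.2105] [[ 0.9997 -0.023   0.0075]
 [-0.023  -0.9997  0.0027]
 [ 0.0074 -0.0028 -1.    ]] [-0.0046  0.3974 -0.5637  1.7371  0.24    1.0679 -2.2419] [0.5284 1.0565 0.4885]
gate_grip {'side': (array([254.9, 158.7]), 0.51), 'top': (array([321.8, 203.8]), 0.85)} [ 0.5387 -0.1695  0.0929]
gate_pointer {'side': (array([254.2, 172.3]), 0.65), 'top': (array([300. , 208.1]), 0.69)} [ 0.5359 -0.1133  0.0704]
mark_line {'side': (array([221.5, 159.4]), 0.52), 'top': (array([297.3, 228.4]), 0.53)} [ 0.5687 -0.0861  0.167 ]
hopper_mouth {'side': (array([223.5, 156.5]), 0.95), 'top': (array([323.5, 161.1]), 0.56)} [ 0.6556 -0.17    0.1106]
tray_lip {'side': (array([281.5, 210.8]), 0.65), 'top': (array([250.3, 229.3]), 0.71)} [ 0.4594  0.0256 -0.0051]
tray_handle {'side': (array([268.1, 236.8]), 0.87), 'top': (array([251.6, 252.1]), 0.59)} [ 0.4429  0.0207 -0.1285]
```

```bash
python3 -m crank '[[5,[-6.7,34.4,0],[0,0,-1]],[5,[-6.7,34.4,0],[0,0,-1]],[5,[-6.7,34.4,0],[0,0,-1]],[5,[-6.7,34.4,0],[0,0,-1]],[5,[-6.7,34.4,0],[0,0,-1]],[5,[-6.7,34.4,0],[0,0,-1]],[5,[-6.7,34.4,0],[0,0,-1]],[5,[-6.7,34.4,0],[0,0,-1]],[5,[-6.7,34.4,0],[0,0,-1]],[5,[-6.7,34.4,0],[0,0,-1]],[5,[-6.7,34.4,0],[0,0,-1]]]' 
python3 - <<'E'
from h import *
np.set_printoptions(precision=4,suppress=True)
p,R,s=pose();print(p,R.as_matrix(),s['q'])
im=get_image('wrist')
for l,z in dict(gate_grip=.088,gate_pointer=.057,mark_line=.058,hopper_mouth=.106,blank0_center=.064).items():
    print(l,[(np.round(b['at'],1).tolist(),round(b['conf'],2),onz(im,b['at'],z)) for b in pinpoint('wrist',l)][:4])
cv2.imwrite('pics/v7.png',cv2.resize(im['color'],(800,600),interpolation=cv2.INTER_CUBIC))
np.save('pics/w7.npy',im['color'])
# predicted views of pointer & mark when holding gate
C=-np.array(im['R']).T@im['t'];Rw=np.array(im['R'])
for yaw in (0,90,180,270):
    Q=Rn.from_euler('z',yaw,degrees=True).as_matrix();tcp=np.array([.467,-.173,.088])
    c=tcp+Q@(C-p);im2=dict(im);im2['R']=Rw@Q.T;im2['t']=-im2['R']@c
    print(yaw,proj(im2,tcp),proj(im2,[.467,-.115,.057]),proj(im2,[.467,-.105,.058]))
E
```

```text
clock: 15.47
ee_pos: [0.4575, -0.1217, 0.2045]
tool_rot: [0.0, 1.0, -0.004, 0.0]
force: [-0.1, 0.0, -0.0]
opening: 0.0498
[ 0.4575 -0.1217  0.2045] [[ 1.     -0.0077  0.0001]
 [-0.0077 -1.     -0.    ]
 [ 0.0001  0.     -1.    ]] [ 0.5751  0.1905 -0.4223  1.9887  0.0936  0.9806 -1.471 ]
gate_grip [([320.3, 101.5], 0.65, array([ 0.5354, -0.1772,  0.088 ]))]
gate_pointer [([249.6, 102.9], 0.6, array([ 0.5346, -0.1138,  0.057 ]))]
mark_line [([251.1, 170.9], 0.71, array([ 0.4664, -0.1143,  0.058 ]))]
hopper_mouth []
blank0_center []
0 [np.float64(258.11934223997827), np.float64(241.23403337806127)] [np.float64(172.99262621064605), np.float64(221.73231151431565)] [np.float64(157.83914466939612), np.float64(222.42148233357204)]
90 [np.float64(258.1193422399782), np.float64(241.2340333780612)] [np.float64(257.3228195847278), np.float64(135.00560832261698)] [np.float64(257.1496410595658), np.float64(118.81795035398528)]
180 [np.float64(258.11934223997827), np.float64(241.2340333780612)] [np.float64(343.4907488927098), np.float64(220.27898575960546)] [np.float64(358.67450168250787), np.float64(220.71025289249647)]
270 [np.float64(258.1193422399781), np.float64(241.23403337806116)] [np.float64(258.9481000319177), np.float64(294.88450695924877)] [np.float64(259.0687992228571), np.float64(307.4665725193703)]
```

View pics/v7.png

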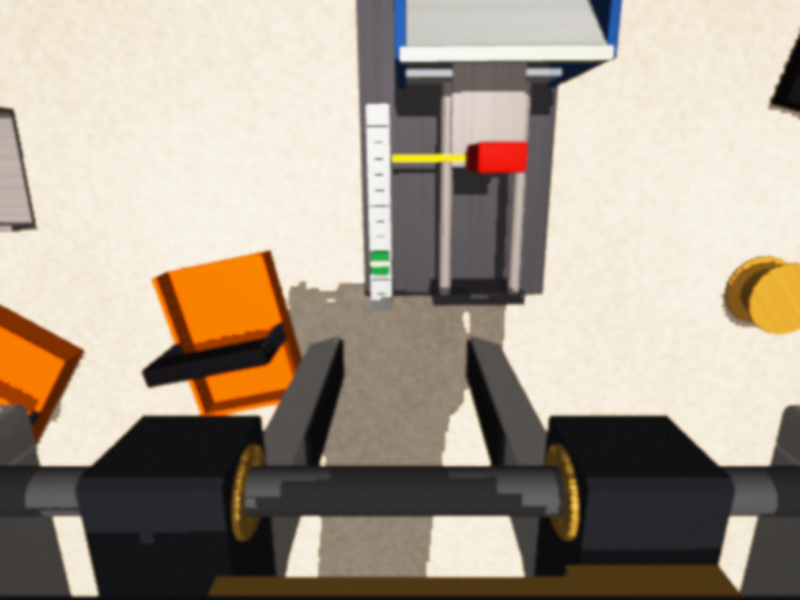

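The wrist view shows the yellow pointer with its tip at (393,158), the green marker with its white line at (380,263), and the red handle at (500,157). I'll measure these at sub-pixel level.

```bash
cat > pm.py <<'E'
from h import *
def measure(im):
    c=im['color'].astype(int);b,g,r=c[...,0],c[...,1],c[...,2]
    ye=(r>150)&(g>140)&(b<110)
    gr=(g>r+40)&(g>b+40)
    n,l,st,ce=cv2.connectedComponentsWithStats(ye.astype(np.uint8));k=1+np.argmax(st[1:,4]);ys,xs=np.where(l==k)
    x0=xs.min();t=xs<x0+12
    ptr=[x0,ys[t].mean()]
    ys2,xs2=np.where(gr);cg=[xs2.mean(),(ys2.min()+ys2.max())/2]
    # white line: brightest row between green bands
    cols=slice(int(xs2.min())+1,int(xs2.max()));rows=np.arange(ys2.min(),ys2.max()+1)
    w=np.minimum(r,b)[ys2.min():ys2.max()+1,cols].mean(1);w2=np.clip(w-np.median(w),0,None)
    line=[cg[0],(w2*rows).sum()/w2.sum()]
    P=onz(im,ptr,.057);L=onz(im,line,.058)
    return ptr,line,cg,np.round(w),P,L
E
python3 - <<'E'
from pm import *
np.set_printoptions(precision=4,suppress=True)
im=get_image('wrist')
for v in measure(im): print(v)
c=im['color'].astype(int);red=(c[...,2]>150)&(c[...,1]<70)&(c[...,0]<70);ys,xs=np.where(red);print(xs.min(),xs.max(),ys.min(),ys.max())
print(onz(im,[xs.max(),ys.min()],.109),onz(im,[xs.max(),ys.max()],.109),onz(im,[xs.min()+4,ys.max()],.109))
print(pose()[0])
E
```

```text
[np.int64(472), np.float64(183.05479452054794)]
[np.float64(244.536), np.float64(168.96486119200156)]
[np.float64(244.536), np.float64(168.0)]
[ 85.  46.  41.  41.  48.  92. 160. 211. 222. 194. 131.  59.  38.  50.
  98.]
[ 0.4522 -0.3456  0.057 ]
[ 0.4689 -0.1058  0.058 ]
0 339 92 265
[ 0.5433 -0.1859  0.109 ] [ 0.3864 -0.1963  0.109 ] [0.3882 0.1215 0.109 ]
[ 0.4578 -0.1203  0.2044]
```

```bash
sed -i 's/^    gr=/    ye[:, :int(.0)]=0; ye[:,310:]=0\n    gr=/' pm.py
python3 - <<'E'
from pm import *
np.set_printoptions(precision=4,suppress=True)
im=get_image('wrist')
v=measure(im);print(v[0],v[4],v[1],v[5],v[4]-v[5])
c=im['color'].astype(int);red=((c[...,2]>150)&(c[...,1]<70)&(c[...,0]<70)).astype(np.uint8);red[:,:290]=0
n,l,st,ce=cv2.connectedComponentsWithStats(red);s=st[1+np.argmax(st[1:,4])];print(s)
print(onz(im,[s[0]+s[2],s[1]],.109),onz(im,[s[0]+s[2],s[1]+s[3]],.109))
print(pose()[0])
E
```

```text
[np.int64(252), np.float64(101.5)] [ 0.5362 -0.1145  0.057 ] [np.float64(244.3739837398374), np.float64(168.9721959523359)] [ 0.4688 -0.1058  0.058 ] [ 0.0674 -0.0087 -0.001 ]
[308  92  32  19 594]
[ 0.5432 -0.1869  0.109 ] [ 0.5282 -0.1879  0.109 ]
[ 0.4577 -0.1205  0.2044]
```

```bash
python3 -m crank '[[5,[4,2.7,0],[0,0,0]],[5,[7.8,5.3,0],[0,0,0]],[5,[7.8,5.3,0],[0,0,0]],[5,[7.8,5.3,3],[0,0,0]],[5,[7.8,5.3,6],[0,0,0]],[5,[7.8,5.3,9],[0,0,0]],[5,[7.8,5.3,11],[0,0,0]],[5,[7.8,5.3,11.7],[0,0,0]],[5,[7.8,5.3,11.7],[0,0,0]],[5,[7.8,5.3,11.7],[0,0,0]]]' 
python3 - <<'E'
from pm import *
np.set_printoptions(precision=4,suppress=True)
p,R,s=pose();print(p,R.as_matrix(),s['q'])
im=get_image('wrist');cv2.imwrite('pics/v8.png',im['color'])
E
```

```text
clock: 16.7
ee_pos: [0.5358, -0.1743, 0.0882]
tool_rot: [-0.0, 1.0, -0.003, 0.0]
force: [0.2, 0.2, 0.9]
opening: 0.0501
[ 0.5358 -0.1743  0.0882] [[ 1.     -0.0053  0.0005]
 [-0.0053 -1.      0.    ]
 [ 0.0005 -0.     -1.    ]] [ 0.5379  0.5009 -0.3511  1.8696  0.2299  0.8101 -1.509 ]
```

View pics/v8.png

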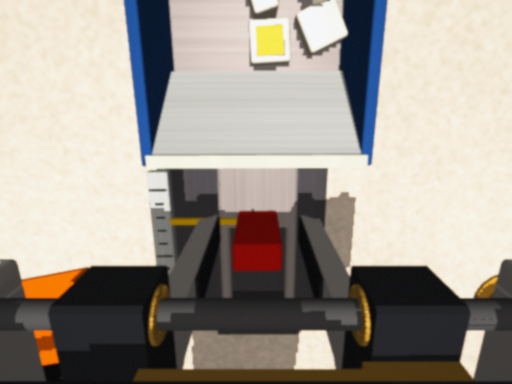

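The fingers straddle the red handle centrally at (257,240), and the pointer shows at (170–235,222). Now I close on it.

```bash
python3 -m crank '[[0,[0,0,0],[0,0,0]],[0,[0,0,0],[0,0,0]],[0,[0,0,0],[0,0,0]],[0,[0,0,0],[0,0,0]],[0,[0,0,0],[0,0,0]],[0,[0,0,0],[0,0,0]],[0,[0,0,0],[0,0,0]],[0,[0,0,0],[0,0,0]]]' 55
python3 -c "
from pm import *
print(pose()[2]['ee_pos'],pose()[2]['force'])
im=get_image('wrist');np.save('pics/shut.npy',im['color'])
c=im['color'].astype(int);ye=(c[...,2]>110)&(c[...,1]>100)&(c[...,0]<70);ye[:,:160]=0;ye[:,240:]=0;ye[:200]=0;ye[240:]=0
ys,xs=np.where(ye);print(xs.min(),xs.max(),ys[xs<xs.min()+20].mean())"
```

```text
clock: 17.42
ee_pos: [0.5356, -0.1734, 0.088]
tool_rot: [-0.0, 1.0, -0.002, 0.0]
force: [-1.5, 6.5, 6.9]
opening: 0.0256
[ 0.53558165 -0.17342389  0.08798235] [-1.47413156  6.5213625   6.88151895]
171 218 221.17525773195877
```

```bash
python3 -m crank '[[0,[-0.4,0,0],[0,0,0]],[0,[-1.2,0,0],[0,0,0]],[0,[-2.2,0,0],[0,0,0]],[0,[-3.2,0,0],[0,0,0]],[0,[-4.2,0,0],[0,0,0]],[0,[-5.2,0,0],[0,0,0]],[0,[-6,0,0],[0,0,0]],[0,[-6.5,0,0],[0,0,0]],[0,[-6.5,0,0],[0,0,0]],[0,[-6.5,0,0],[0,0,0]]]' 
python3 - <<'E'
from h import *
np.set_printoptions(precision=4,suppress=True)
p,R,s=pose();print(p,s['force'],s['opening'])
im=get_image('wrist');cv2.imwrite('pics/w9.png',im['color'])
cv2.imwrite('pics/v9.png',cv2.resize(im['color'][:300,100:400],(600,600),interpolation=cv2.INTER_CUBIC))
E
```

```text
clock: 18.3
ee_pos: [0.4714, -0.1733, 0.088]
tool_rot: [-0.0, 1.0, -0.002, 0.001]
force: [7.9, 4.1, -2.7]
opening: 0.0256
[ 0.4714 -0.1733  0.088 ] [ 7.929   4.0915 -2.737 ] 0.02562016829506507
```

View pics/v9.png

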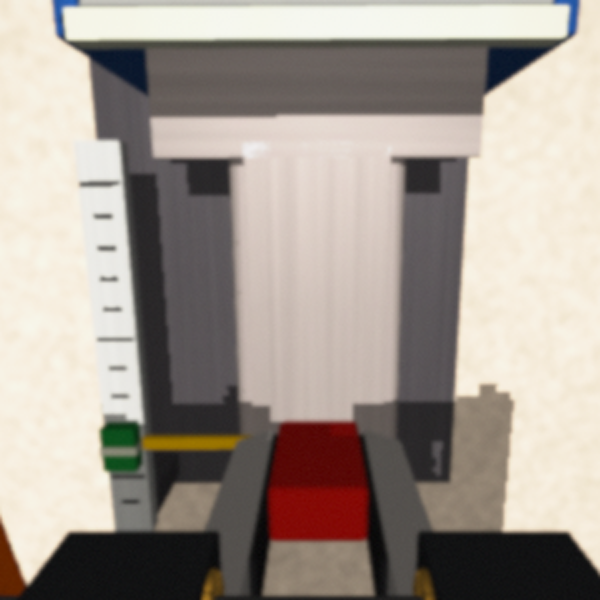

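The pointer at (145,442) is slightly short of the white line at (122,452). I'll quantify the gap.

```bash
cat > m2.py <<'E'
from h import *
np.set_printoptions(precision=4,suppress=True)
p,R,s=pose();im=get_image('wrist');c=im['color'].astype(int);b,g,r=c[...,0],c[...,1],c[...,2]
ye=(r>100)&(g>80)&(b<60)&(r>g);ye[:,:168]=0;ye[:,215:]=0;ye[:195]=0;ye[250:]=0
ys,xs=np.where(ye);t=xs<xs.min()+20;ptr=[xs.min(),ys[t].mean()]
f=np.polyfit(xs,ys,1)
reg=np.minimum(r,b)[212:236,154:168].astype(float);G=(g>r+25)[205:245,145:175];yy,xx=np.where(G);print('green',xx.min()+145,xx.max()+145,yy.min()+205,yy.max()+205)
y0,y1=yy.min()+205+2,yy.max()+205-2;w=np.minimum(r,b)[y0:y1+1,154:168].mean(1);print(np.round(w))
w=np.clip(w-np.percentile(w,40),0,None);line=[161,(w*np.arange(y0,y1+1)).sum()/w.sum()]
print('ptr',ptr,f,'line',line,p,s['force'])
for zp,zl in ((.057,.058),(.059,.058),(.055,.058)): print(zp,zl,onz(im,ptr,zp),onz(im,line,zl),'go -x mm',1e3*(onz(im,ptr,zp)-onz(im,line,zl))[0])
E
python3 m2.py
```

```text
green 151 169 212 235
[ 10.  11.  12.  12.  12.  12.  13.  15.  30.  61.  91. 110. 113. 100.
  72.  36.  16.  13.  13.  14.]
ptr [np.int64(171), np.float64(221.0)] [ -0. 221.] line [161, np.float64(225.66132070245416)] [ 0.4716 -0.1734  0.088 ] [ 8.2395  5.2903 -2.4901]
0.057 0.058 [ 0.472 -0.114  0.057] [ 0.4691 -0.1072  0.058 ] go -x mm 2.9514082381352225
0.059 0.058 [ 0.4728 -0.1146  0.059 ] [ 0.4691 -0.1072  0.058 ] go -x mm 3.7556976155792565
0.055 0.058 [ 0.4712 -0.1134  0.055 ] [ 0.4691 -0.1072  0.058 ] go -x mm 2.1471188606911884
```

```bash
python3 -m crank '[[0,[-0.15,0,0],[0,0,0]],[0,[-0.3,0,0],[0,0,0]],[0,[-0.3,0,0],[0,0,0]],[0,[-0.3,0,0],[0,0,0]],[0,[-0.3,0,0],[0,0,0]],[0,[-0.3,0,0],[0,0,0]]]'; python3 m2.py
python3 - <<'E'
from h import *
im=get_image('side');w=get_image('wrist');t=get_image('top')
for c in ['wrist','side','top']: print(c,[(np.round(b['at']).tolist(),round(b['conf'],2)) for b in pinpoint(c,'blank0_center')])
a=im['color'][130:330,190:330];cv2.imwrite('pics/v10.png',np.hstack([cv2.resize(a,(385,550),interpolation=cv2.INTER_CUBIC),cv2.resize(w['color'][:300,100:340],(415,550),interpolation=cv2.INTER_CUBIC)]))
E
```

```text
clock: 18.9
ee_pos: [0.4688, -0.1733, 0.088]
tool_rot: [-0.0, 1.0, -0.002, 0.001]
force: [7.3, 5.1, -2.1]
opening: 0.0255
green 151 169 209 231
[ 15.  15.  15.  13.  13.  13.  15.  30.  60.  90. 109. 113. 104.  80.
  46.  18.  13.  13.  13.]
ptr [np.int64(171), np.float64(221.0)] [ -0. 221.] line [161, np.float64(221.77554115538405)] [ 0.4688 -0.1733  0.088 ] [ 7.2646  5.0894 -2.1091]
0.057 0.058 [ 0.4692 -0.114   0.057 ] [ 0.4691 -0.1075  0.058 ] go -x mm 0.1207503161028134
0.059 0.058 [ 0.47   -0.1146  0.059 ] [ 0.4691 -0.1075  0.058 ] go -x mm 0.9247881397236868
0.055 0.058 [ 0.4684 -0.1134  0.055 ] [ 0.4691 -0.1075  0.058 ] go -x mm -0.68328750751806
wrist [([172.0, 221.0], 0.68)]
side []
top [([323.0, 166.0], 0.61), ([320.0, 230.0], 0.27)]
```

View pics/v10.png

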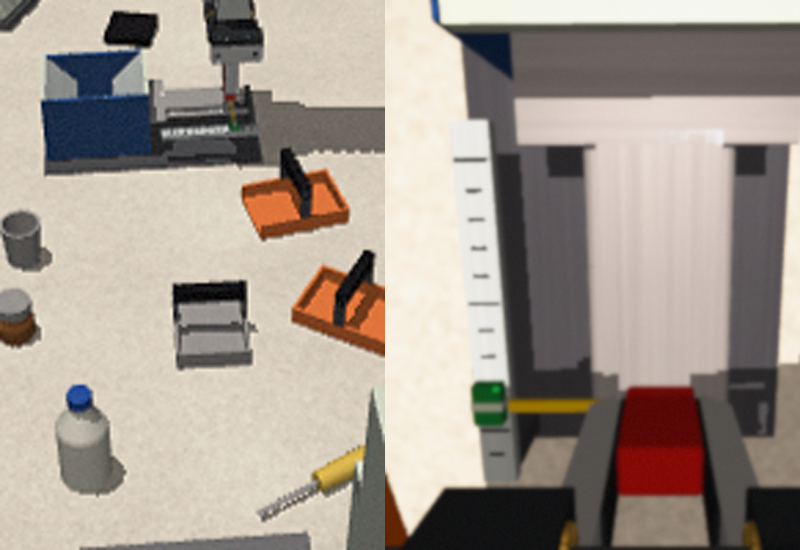

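Pointer and line are level in the wrist view (pointer row 405, line row 406), and the tray stands upright and empty on the bench. Last, I check that the packages dropped.

```bash
python3 - <<'E'
from h import *
t=get_image('top')
cv2.imwrite('pics/v11.png',cv2.resize(t['color'][125:245,280:360],(480,600),interpolation=cv2.INTER_CUBIC)*1)
E
```

```text
(no output)
```

View pics/v11.png

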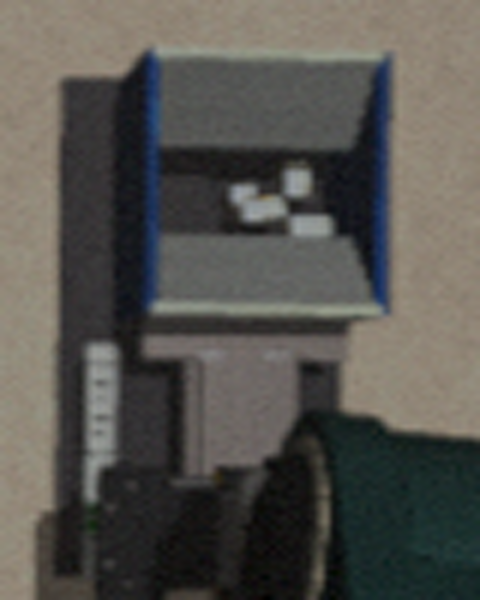

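All four packages show through the open throat, lying in the basket at (245–310,180–225). I'll hand in with the gate still held.

```bash
python3 m2.py | tail -4; python3 -c "
from h import *
print(bot.sign_off())"
```

```text
ptr [np.int64(171), np.float64(221.0)] [ -0. 221.] line [161, np.float64(221.77625757824023)] [ 0.4688 -0.1733  0.088 ] [ 7.7978  4.411  -1.8817]
0.057 0.058 [ 0.4692 -0.114   0.057 ] [ 0.4691 -0.1075  0.058 ] go -x mm 0.12130127025322679
0.059 0.058 [ 0.47   -0.1146  0.059 ] [ 0.4691 -0.1075  0.058 ] go -x mm 0.9253317441707543
0.055 0.058 [ 0.4684 -0.1134  0.055 ] [ 0.4691 -0.1075  0.058 ] go -x mm -0.6827292036643007
the job is handed in; nothing more can be done
None
```

The job is handed in, with the gate still gripped and held at the line. I tipped the four packages into the hopper with the gate shut, set the empty tray upright on the bench close to where it started, and pulled the gate 66.8 mm to the marker.

- **Alignment:** pointer and white line agree to about 0.1 mm in the last wrist-camera measurement. The pointer's height is not known exactly, so the uncertainty is about ±0.8 mm. The first measurement, taken from above before gripping, gave 67.4 mm, so the two differ by 0.6 mm.
- **Packages:** in the top view all four lie in the basket, seen through the open throat. One of the network's detections for the packages landed on the pointer tip; I discounted it after checking the picture.
- **Forces:** the hardest contact I recorded was about 29 N at the wrist, when the tray touched the bench. Holding the gate took about 8 N along the pull.
- **Time and bench:** the robot's clock read about 19 s at the last reading. I moved nothing else, and the marker still measured in the same place.

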